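# Load the reagents into the dry-block heater

### The arm

A 6-joint arm with a two-finger parallel gripper is mounted at the origin on a cart in front of the work surface, level with it; the furniture and walls round the work are solid. World frame = base frame: x ahead of the robot, y to its left, z up, the work surface at z = 0. Lengths are in m, angles in rad, forces in N, time in s.
With the tool pointing down it reaches from about 0.225 to 0.875 m from the base axis. Payload 3.4 kg.
Tool frame: the origin (TCP) lies at the very end of the fingers, on their centre line; the grasp point (between the pads) lies 19 mm behind it; z points along the fingers, y is the line along which they close (so a half turn about z gives the same grasp; the last joint's range is limited). The gripper opens to 85 mm and grips with 20 to 120 N. Pads are 22 mm wide; open, the fingers measure 114 mm over their backs; the gripper's body (76 mm by 85 mm) begins 54 mm behind the grasp point. The pads swing forward as they close: fully open they stand 13 mm farther back than shut.
Start: joints at [1.078, 0.276, 1.505, -0, 1.361, -0.121], TCP at [0.209, 0.536, 0.231] pointing down, gripper open.
Joint ranges: [-2.89, 2.89], [-0.75, 2.08], [0.22, 2.7], [-1.18, 4.32], [0.11, 2.71], [-2.7, 2.7]. Speed limits (rad/s): [2.57, 2.57, 3.14, 3.14, 3.14, 3.14].

### API

Orientations are given as a unit quaternion [w, x, y, z].
In Python, from rig import manip gives the robot as it stands. The module is installed in compiled form; this text tells all that it offers.
- The arm moves only by the tool play_rows, never from a script. Its argument "motion" is a list of rows, each a list of 5 numbers: the shift along the tool's x, y, z in units of 40 mm (1.0 is 40 mm), then the turn about the tool's z in units of 10 degrees (1.0 is 10 degrees), then the finger opening in mm, from 0 to 85.4. A call has 1 to 5 rows; each row is the pose to reach, as a shift and turn from the pose commanded when the call began, along the tool's axes at that moment; what a row does not reach only later rows make up. A row lasts 1/8 s, in which the tool goes at most 62.5 mm and 10.7 degrees, less where a joint would pass 70% of its speed; a pose out of reach is approached as far as the arm can. A call with a gripper value outside its range is refused whole. The fingers move at their own pace and stop on an object; "newtons" is the grip in N (left out, the last holds). Time passes only in rows, so rows that repeat a pose let the fingers close. It gives the time, the measured TCP pose, the force, the opening and the grip force at its end, in the units of the state.
- manip.get_state(): the state, without advancing time (a new reading comes with each control period).
- manip.get_image(name): name is "side" or "top" or "wrist"; returns a dict with "img" (400x640x3 uint8, red, green, blue), "range_z" (400x640 float32, m along the optical axis (not along the pixel's ray), 0 where there is no reading), "fx", "fy", "cx", "cy" (pixels), "D" ([k1, k2, p1, p2, k3] as OpenCV has them; the pictures are not rectified), "R" (3x3) and "t" (3): a world point X has camera coordinates R X + t. Camera axes: x right, y down, z forward; pixel columns grow to the right and rows downward; lengths in m; the calibration is good to about 2 mm. A picture is of the moment at which its call begins.
- manip.sign_off(): hands the job in; it is judged then, once.
The state is a dict: "clock": time; "qpos": joint angles; "qd": joint speeds; "effort": joint torques, N m; "position": TCP position; "ee_rot": TCP orientation; "contact_force": force on the tool from outside, world axes, zero at the start; "moment": the same for the moment, N m; "width": finger opening in m; "gripper_force": force on a finger pad.
Only numpy, scipy, OpenCV 4.12 (cv2) and the standard library are available. Lean on these libraries where they do the work, as an engineer would, in place of code of your own. Each camera call takes 0.05 s, during which the arm holds its last target. There are 200 camera calls.

### The job

The reagents have to be warmed before the run: move the row of four bottles from the white bottle rack into the dry-block heater, each bottle into the one aluminium block whose bore is made for it, so that the row in the heater follows the order of the bores (the narrowest bottle in the narrowest bore, and so on up to the widest in the widest). Each must stand upright and fully down on the floor of its bore; carry them upright, set them down without dropping them, and leave the small loose beaker behind the heater where it stands.

Things in the scene. Friction and masses are not known exactly. Their poses are not given: they have to be found in the camera images.
- dropper_bottle: black dropper bottle with a white collar and a black rubber-bulb dropper on top: body 25 mm in diameter and 35 mm high, 68 mm tall over all; the narrowest of the four. 20 to 210 g; 12 N holds it. It starts upright in one of the four cells of the bottle rack. Origin: centre of its underside; z runs up its axis. Grip it round the body (cap, neck and dropper above the body do not bear a grip).
- small_bottle: small brown screw-cap reagent bottle with a white label: body 33 mm in diameter and 34 mm high, 59 mm tall over the cap. 20 to 210 g; 12 N holds it. It starts upright in one of the four cells of the bottle rack. Origin: centre of its underside; z runs up its axis. Grip it round the body (cap, neck and dropper above the body do not bear a grip).
- medium_bottle: medium brown screw-cap reagent bottle with a white label: body 42 mm in diameter and 42 mm high, 71 mm tall over the cap. 20 to 210 g; 12 N holds it. It starts upright in one of the four cells of the bottle rack. Origin: centre of its underside; z runs up its axis. Grip it round the body (cap, neck and dropper above the body do not bear a grip).
- large_bottle: large brown screw-cap reagent bottle with a white label: body 48 mm in diameter and 62 mm high, 93 mm tall over the cap; the widest of the four. 20 to 210 g; 12 N holds it. It starts upright in one of the four cells of the bottle rack. Origin: centre of its underside; z runs up its axis. Grip it round the body (cap, neck and dropper above the body do not bear a grip).
- block_a: fixed aluminium block, 64 x 64 x 26 mm, one of a row of four, in any order, in the white dry-block heater (270 x 104 mm, rim 2 mm below the blocks' tops). Round bore 33 mm wide, 12 mm deep, the narrowest of the four, 3 mm chamfer, black floor. Origin: centre of its underside, 41 mm above the bench; bore floor at z = 14 mm, top at 26 mm; y along the row, -x to the heater's front.
- block_b: fixed aluminium block, 64 x 64 x 26 mm, one of a row of four, in any order, in the white dry-block heater (270 x 104 mm, rim 2 mm below the blocks' tops). Round bore 41 mm wide, 12 mm deep, the second narrowest of the four, 3 mm chamfer, black floor. Origin: centre of its underside, 41 mm above the bench; bore floor at z = 14 mm, top at 26 mm; y along the row, -x to the heater's front.
- block_c: fixed aluminium block, 64 x 64 x 26 mm, one of a row of four, in any order, in the white dry-block heater (270 x 104 mm, rim 2 mm below the blocks' tops). Round bore 50 mm wide, 12 mm deep, the second widest of the four, 3 mm chamfer, black floor. Origin: centre of its underside, 41 mm above the bench; bore floor at z = 14 mm, top at 26 mm; y along the row, -x to the heater's front.
- block_d: fixed aluminium block, 64 x 64 x 26 mm, one of a row of four, in any order, in the white dry-block heater (270 x 104 mm, rim 2 mm below the blocks' tops). Round bore 56 mm wide, 12 mm deep, the widest of the four, 3 mm chamfer, black floor. Origin: centre of its underside, 41 mm above the bench; bore floor at z = 14 mm, top at 26 mm; y along the row, -x to the heater's front.
- bottle_rack: low white plastic tray with four cells in a row and a steel wire loop at each end, 229 x 60 mm, fixed. Its y axis runs along the row; cells 54 mm square, 56.5 mm apart, floor 3 mm thick, walls 12 mm high (the loops 29 mm). Origin: centre of its underside, on the bench.
- glass_beaker: clear beaker 74 mm in diameter, 92 mm high, the smaller of the two beakers there, standing loose on the bench behind the heater; to be left alone. Origin: centre of its underside.

How it is judged:
By the outcome, as a careful person would: the job done as asked, in the order asked, and still so for the second after the job is handed in, with the robot touching nothing.
It also fails if it takes over 106 s, if anything falls off the work surface, if the arm or the gripper's body presses on something with over 40 N, if the wrist force passes 120 N, or if a joint passes its speed limit or range.

## Working session

There is one attempt and no reset: what is moved stays moved. The work goes in short steps, Python scripts to look and compute and a tool call to move; the robot and the scene stay as the last step left them, time stands still between calls to the robot, and variables do not carry over. Pictures are saved under pics/ and viewed, at most 14 in all, crops included, and the job is handed in when it is done.

Besides the shell and the picture viewer there is one more tool, called after "Emit:" by a JSON object that holds its "method" and its "body". play_rows: Moves the arm, as the interface text tells. Its arguments: {"type":"object","properties":{"motion":{"type":"array","items":{"type":"array","items":{"type":"number"}}},"newtons":{"type":"number"}},"required":["motion"]}

```bash
mkdir -p pics; cat > h.py <<'E'
import numpy as np, cv2, pickle
from rig import manip
def grab(n):
    d=manip.get_image(n); pickle.dump(d,open(f'{n}.pkl','wb')); return d
def K(d): return np.array([[d['fx'],0,d['cx']],[0,d['fy'],d['cy']],[0,0,1.]])
def ray(d,u,v):
    p=cv2.undistortPoints(np.array([[[u,v]]],float),K(d),np.array(d['D'],float))[0,0]
    R=np.array(d['R']);t=np.array(d['t'])
    return -R.T@t, R.T@np.array([p[0],p[1],1.])
def onplane(d,u,v,z):
    o,r=ray(d,u,v); return o+r*(z-o[2])/r[2]
def cloud(d):
    z=d['range_z']; v,u=np.mgrid[:400,:640]
    p=cv2.undistortPoints(np.stack([u,v],-1).reshape(-1,1,2).astype(float),K(d),np.array(d['D'],float)).reshape(400,640,2)
    X=np.dstack([p*z[...,None],z])
    return (X-np.array(d['t']))@np.array(d['R']), z>0
E
python3 - <<'E'
from h import *
for n in('top','side','wrist'):
    d=grab(n); cv2.imwrite(f'pics/{n}0.png',d['img'][...,::-1]); print(n,-np.array(d['R']).T@d['t'],d['fx'])
print(manip.get_state())
E
```

```text
top [0.40265305 0.00408939 1.18399357] 417.30358708397057
side [ 0.03445322 -0.02065859  0.84193347] 378.774613464189
wrist [0.13829835 0.56289517 0.37295943] 360.1466066856076
{'clock': 0.15, 'qpos': array([ 1.07798545e+00,  2.76412333e-01,  1.50582972e+00,  1.29995890e-06,
        1.36067857e+00, -1.21025899e-01]), 'qd': array([ 7.35070304e-04, -8.86255895e-04, -3.12581170e-03, -6.10387365e-05,
       -1.18966052e-03, -2.34854481e-05]), 'effort': array([-1.06209743e-04, -4.17144263e+01, -2.46033329e+01, -3.87921191e-04,
        7.60537485e-03, -2.22645343e-05]), 'position': array([0.20872105, 0.5353685 , 0.23066477]), 'ee_rot': array([-2.01210672e-04,  1.84823813e-01,  9.82771447e-01, -6.32764343e-04]), 'contact_force': array([-0.62010869, -0.27612912, -0.30396776]), 'moment': array([ 0.0170153 , -0.04792522,  0.00498177]), 'gripper_force': 0.0, 'width': 0.0854478167876776}
```

View pics/top0.png

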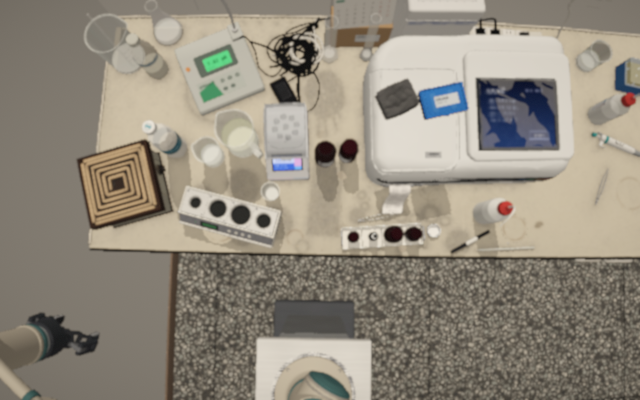

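View pics/side0.png

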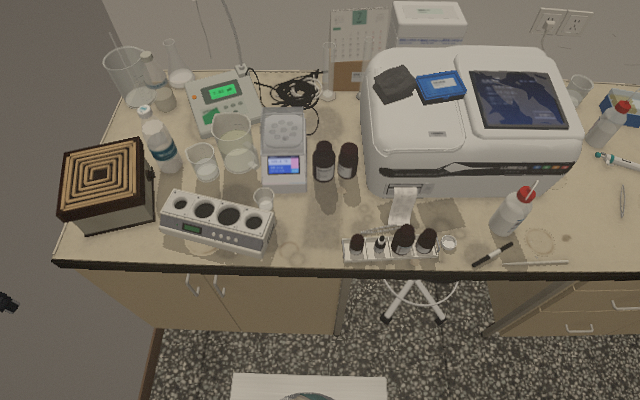

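The top view shows the heater at about (230,215) with bores at (196,202), (218,208), (241,214), (264,220). The rack is at about (385,236) with bottles at (353,236), (374,236), (394,234), (413,234). I'll measure next.

```bash
python3 - <<'E'
from h import *
d=pickle.load(open('top.pkl','rb')); s=pickle.load(open('side.pkl','rb'))
a=cv2.resize(d['img'][180:255,170:300],None,fx=6,fy=6,interpolation=2)[:300]
a=cv2.resize(d['img'][183:248,170:290],(780,290+0)) 
b=cv2.resize(d['img'][205:260,330:450],(780,290))
cv2.imwrite('pics/c1.png',np.vstack([a,b])[...,::-1])
a=cv2.resize(s['img'][180:260,150:285],(780,300)); b=cv2.resize(s['img'][215:275,335:465],(780,290))
cv2.imwrite('pics/c2.png',np.vstack([a,b])[...,::-1])
for n,c in(('top',d),('side',s)):
    X,m=cloud(c)
    # heater top
    k=m&(abs(X[...,2]-.066)<.012)&(X[...,1]>.1)&(X[...,1]<.5)&(X[...,0]>.3)&(X[...,0]<.55)
    k=cv2.morphologyEx(k.astype(np.uint8),cv2.MORPH_OPEN,np.ones((3,3)))
    cs,_=cv2.findContours(k,0,1)
    for q in cs:
        if cv2.contourArea(q)>50:
            P=X[k>0]; print(n,cv2.contourArea(q),cv2.boundingRect(q),np.median(P[:,2]))
    # bores: dark pixels in heater bbox
    g=cv2.cvtColor(c['img'],cv2.COLOR_RGB2GRAY); hsv=cv2.cvtColor(c['img'],cv2.COLOR_RGB2HSV)
    x0,y0,x1,y1=(178,185,285,245) if n=='top' else (158,185,275,255)
    mk=np.zeros_like(g); mk[y0:y1,x0:x1]=(g[y0:y1,x0:x1]<70)*255
    for q in cv2.findContours(mk,0,1)[0]:
        if cv2.contourArea(q)>25:
            e=cv2.minEnclosingCircle(q) ; M=cv2.moments(q); u,v=M['m10']/M['m00'],M['m01']/M['m00']
            print(n,'bore',cv2.contourArea(q),np.round((u,v),1),onplane(c,u,v,.055).round(4), 'd',2*np.sqrt(cv2.contourArea(q)/np.pi)/c['fx']*np.linalg.norm(onplane(c,u,v,.055)+np.array(c['R']).T@c['t']))
    # rack bottles heights
    k=m&(X[...,0]>.3)&(X[...,0]<.5)&(X[...,1]<-.03)&(X[...,1]>-.35)&(X[...,2]>.03)&(X[...,2]<.12)
    nl,lab,st,ce=cv2.connectedComponentsWithStats(k.astype(np.uint8))
    for i in range(1,nl):
        if st[i,4]>8:
            P=X[lab==i]; print(n,'obj',st[i],P[:,2].max().round(3),P.min(0).round(3),P.max(0).round(3),P.mean(0).round(3))
E
```

```text
top 2837.5 (178, 191, 102, 49) 0.0648699171217521
top bore 96.0 [263.2 220.4] [0.4744 0.1444 0.055 ] d 0.030200917194021373
top bore 213.5 [240.2 214.2] [0.4898 0.2077 0.055 ] d 0.04545606664781715
top bore 152.5 [217.5 208.1] [0.5054 0.2708 0.055 ] d 0.038888228159721566
top bore 46.0 [195.1 202.1] [0.5205 0.3339 0.055 ] d 0.02167831849401326
top obj [385 225  19  18 275] 0.099 [ 0.423 -0.234  0.03 ] [ 0.468 -0.188  0.099] [ 0.444 -0.206  0.077]
top obj [405 226  19  16 212] 0.078 [ 0.426 -0.296  0.03 ] [ 0.468 -0.246  0.078] [ 0.446 -0.262  0.062]
top obj [348 231  12  12 117] 0.065 [ 0.421 -0.115  0.032] [ 0.451 -0.087  0.065] [ 0.436 -0.1    0.057]
top obj [369 232  10   9  69] 0.072 [ 0.428 -0.17   0.032] [ 0.45  -0.145  0.072] [ 0.439 -0.156  0.048]
side 180.0 (107, 204, 40, 16) 0.06453975236257398
side 3226.5 (160, 193, 112, 50) 0.06453975236257398
side bore 118.5 [191.5 228.1] [0.4575 0.2901 0.055 ] d 0.03067584346129373
side bore 125.5 [253.3 222.3] [0.4776 0.1435 0.055 ] d 0.030634292594558975
side bore 254.0 [228.4 216.1] [0.493  0.2063 0.055 ] d 0.0445651121725901
side bore 186.0 [203.9 210.1] [0.5085 0.2696 0.055 ] d 0.03914253718012955
side bore 56.5 [180.1 204.3] [0.5235 0.3328 0.055 ] d 0.0222049284490977
side obj [392 223  24  29 492] 0.099 [ 0.421 -0.237  0.03 ] [ 0.468 -0.189  0.099] [ 0.438 -0.209  0.072]
side obj [418 228  19  22 319] 0.077 [ 0.427 -0.297  0.031] [ 0.464 -0.25   0.077] [ 0.442 -0.266  0.06 ]
side obj [350 234  14  17 196] 0.066 [ 0.421 -0.119  0.03 ] [ 0.45  -0.088  0.066] [ 0.433 -0.102  0.053]
side obj [375 235  11  14 110] 0.072 [ 0.429 -0.171  0.03 ] [ 0.448 -0.147  0.072] [ 0.436 -0.158  0.047]
```

View pics/c1.png

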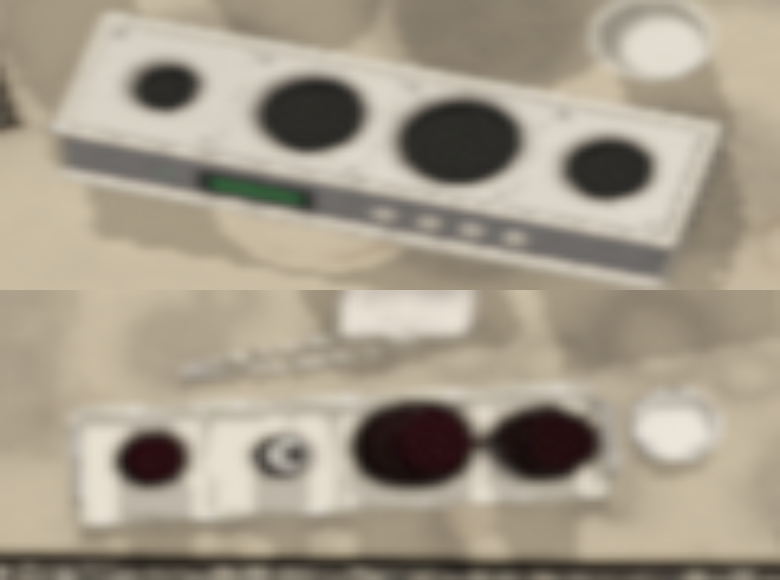

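View pics/c2.png

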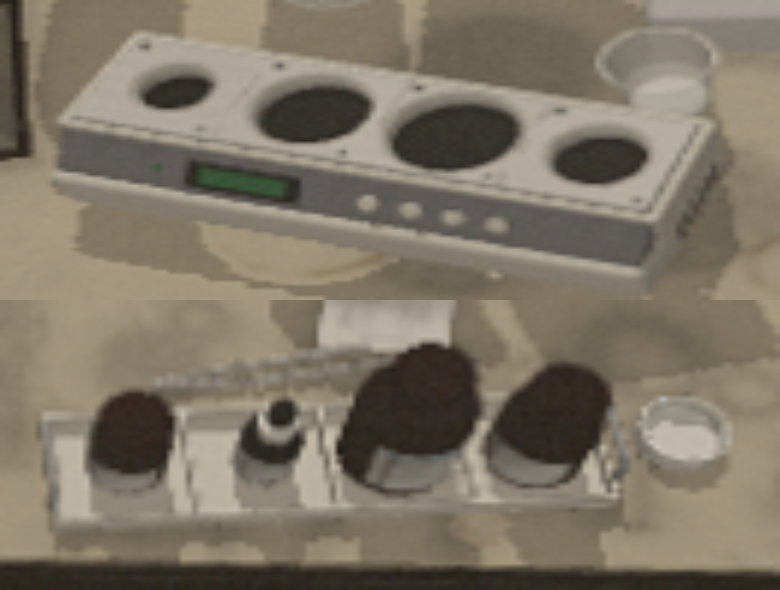

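Bores from left to right are a (y≈.333), c (.270), d (.207) and b (.144). Bottles from left to right are small, dropper, large, medium. I'll refine the positions with the wrist camera, so first I work out the hover move.

```bash
cat >> h.py <<'E'
def units(x,y,z,phi,st=None):
    """shift in 40 mm units along tool axes, turn in 10 deg units; phi = world angle (deg) of tool y"""
    from scipy.spatial.transform import Rotation as Ro
    s=st or manip.get_state(); q=s['ee_rot']; R=Ro.from_quat([q[1],q[2],q[3],q[0]]).as_matrix()
    ph=np.degrees(np.arctan2(R[1,1],R[0,1]))
    print('at',s['clock'],np.round(s['position'],4),'phi %.2f'%ph,'tilt z',R[:,2].round(4),'w %.4f gf %.1f'%(s['width'],s['gripper_force']))
    print('units',((R.T@(np.array([x,y,z])-s['position']))/.04).round(3),((ph-phi)/10).__round__(3))
E
python3 - <<'E'
from h import *
units(.44,-.23,.26,3.5)
d=pickle.load(open('wrist.pkl','rb')); print(np.array(d['R']).round(3))
X,m=cloud(pickle.load(open('top.pkl','rb')))
# obstacles higher than 8cm in working corridor, 5cm cells
for x in np.arange(.3,.66,.05):
    print('%.2f'%x,[int(1000*X[...,2][m&(abs(X[...,0]-x)<.025)&(abs(X[...,1]-y)<.025)].max(initial=0)) for y in np.arange(.45,-.4,-.05)])
E
```

```text
at 0.15 [0.2087 0.5354 0.2307] phi 68.70 tilt z [-6.0e-04 -1.2e-03 -1.0e+00] w 0.0854 gf 0.0
units [-12.338 -15.727  -0.715] 6.52
[[ 0.364  0.931 -0.001]
 [ 0.89  -0.347  0.295]
 [ 0.274 -0.109 -0.955]]
0.30 [0, 0, 0, 0, 0, 0, 0, 0, 0, 0, 0, 0, 0, 0, 0, 0, 0]
0.35 [0, 0, 0, 0, 0, 0, 0, 0, 0, 0, 0, 0, 0, 0, 0, 0, 0]
0.40 [6, 5, 8, 7, 5, 46, 57, 58, 6, 6, 29, 63, 16, 64, 15, 15, 8]
0.45 [137, 45, 60, 67, 72, 72, 71, 70, 6, 6, 31, 65, 72, 99, 77, 78, 16]
0.50 [135, 136, 72, 72, 71, 74, 72, 71, 7, 6, 5, 8, 10, 12, 14, 11, 11]
0.55 [136, 135, 71, 71, 70, 66, 57, 57, 5, 4, 6, 6, 124, 150, 78, 6, 6]
0.60 [136, 54, 4, 7, 5, 6, 85, 87, 86, 66, 7, 7, 209, 209, 213, 211, 218]
0.65 [183, 223, 93, 91, 148, 145, 168, 172, 169, 126, 126, 150, 214, 215, 214, 214, 228]
```

Emit:
{"method": "play_rows", "body": {"motion": [[-1.0,-1.2,-0.7,1.0,85],[-2,-2.4,-0.7,2.0,85],[-3,-3.6,-0.7,3.0,85],[-4,-4.8,-0.7,4.0,85],[-5,-6,-0.7,5.0,85]]}}

```text
clock: 0.78
position: [0.3065, 0.2428, 0.2593]
ee_rot: [0.0, 0.585, 0.811, 0.0]
contact_force: [1.4, -1.2, 0.0]
width: 0.0853
gripper_force: 0.0
```

```bash
python3 -c "
from h import *
units(.44,-.23,.26,3.5)"
```

```text
at 0.775 [0.3065 0.2428 0.2593] phi 18.42 tilt z [ 8.e-04  0.e+00 -1.e+00] w 0.0853 gf 0.0
units [-12.268  -0.569  -0.016] 1.492
```

Emit:
{"method": "play_rows", "body": {"motion": [[-1.4,-0.1,0,0.4,85],[-2.9,-0.2,0,0.8,85],[-4.4,-0.3,0,1.2,85],[-5.9,-0.4,0,1.5,85],[-7.4,-0.5,0,1.5,85]]}}

```text
clock: 1.4
position: [0.3823, -0.044, 0.2594]
ee_rot: [0.0, 0.684, 0.729, 0.0]
contact_force: [1.1, 0.6, -0.4]
width: 0.0849
gripper_force: 0.0
```

```bash
python3 -c "
from h import *
units(.44,-.23,.26,3.5)"
```

```text
at 1.4 [ 0.3823 -0.044   0.2594] phi 3.65 tilt z [ 9.e-04  4.e-04 -1.e+00] w 0.0849 gf 0.0
units [-4.731  1.143 -0.016] 0.015
```

Emit:
{"method": "play_rows", "body": {"motion": [[-1.4,0.4,0,0,85],[-2.9,0.8,0,0,85],[-4.2,1.1,0,0,85],[-4.7,1.1,0,0,85],[-4.7,1.1,0,0,85]]}}

```text
clock: 2.02
position: [0.4379, -0.2273, 0.2587]
ee_rot: [-0.001, 0.685, 0.729, 0.0]
contact_force: [-0.4, 0.7, 0.6]
width: 0.0851
gripper_force: 0.0
```

```bash
python3 - <<'E'
from h import *
units(.44,-.23,.26,3.5)
d=grab('wrist'); cv2.imwrite('pics/w1.png',d['img'][...,::-1]); print((-np.array(d['R']).T@d['t']).round(3))
X,m=cloud(d)
k=m&(X[...,0]>.38)&(X[...,0]<.5)&(X[...,1]<-.06)&(X[...,1]>-.33)&(X[...,2]>.03)&(X[...,2]<.12)
nl,lab,st,ce=cv2.connectedComponentsWithStats(k.astype(np.uint8))
for i in range(1,nl):
    if st[i,4]>100:
        P=X[lab==i]; T=P[P[:,2]>np.percentile(P[:,2],99)-.006]; print(st[i],P.min(0).round(3),P.max(0).round(3),'top',T.mean(0).round(4),((T.min(0)+T.max(0))/2).round(4),np.ptp(T,axis=0).round(3))
E
```

```text
at 2.025 [ 0.4379 -0.2273  0.2587] phi 3.59 tilt z [-0.0013  0.0015 -1.    ] w 0.0851 gf 0.0
units [-0.07   0.048 -0.033] 0.009
[ 0.433 -0.152  0.401]
[ 310   14   35   42 1142] [ 0.421 -0.119  0.03 ] [ 0.453 -0.088  0.064] top [ 0.4371 -0.1029  0.0608] [ 0.4374 -0.1027  0.0602] [0.029 0.029 0.007]
[313  85  25  25 516] [ 0.427 -0.17   0.035] [ 0.451 -0.147  0.072] top [ 0.4395 -0.1577  0.0691] [ 0.4393 -0.1581  0.0684] [0.01  0.01  0.007]
[ 304  128   50   54 2101] [ 0.422 -0.236  0.03 ] [ 0.469 -0.188  0.098] top [ 0.4457 -0.2112  0.0946] [ 0.446  -0.2116  0.0944] [0.033 0.032 0.008]
[ 306  185   40   47 1459] [ 0.426 -0.285  0.03 ] [ 0.468 -0.248  0.075] top [ 0.4475 -0.2674  0.0729] [ 0.4477 -0.2685  0.072 ] [0.032 0.032 0.006]
```

View pics/w1.png

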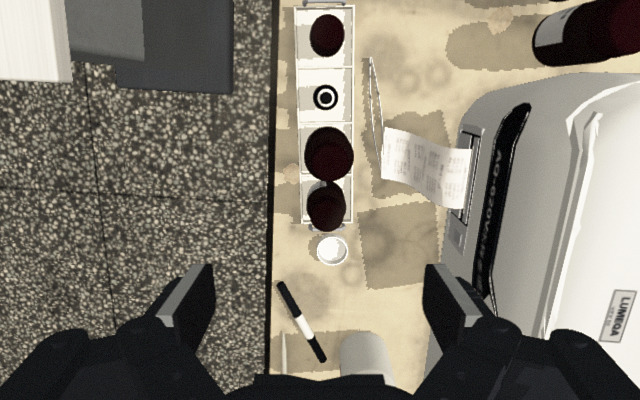

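The wrist view shows the four caps at (327,35), (325,97), (328,153) and (326,208), with the rack clear of the fingers on both sides. I'm grasping the large bottle first.

```bash
python3 -c "
from h import *
units(.4458,-.2114,.031,3.5)"
```

```text
at 2.075 [ 0.4377 -0.226   0.2589] phi 3.66 tilt z [-0.0012  0.002  -1.    ] w 0.0851 gf 0.0
units [0.341 0.233 5.697] 0.016
```

Emit:
{"method": "play_rows", "body": {"motion": [[0.35,0.22,0.7,0,80],[0.35,0.22,2.0,0,80],[0.35,0.22,3.4,0,80],[0.35,0.22,4.7,0,80],[0.35,0.22,5.3,0,80]], "newtons": 30}}

```text
clock: 2.7
position: [0.444, -0.2088, 0.0452]
ee_rot: [-0.003, 0.683, 0.73, -0.0]
contact_force: [0.8, 0.9, 0.4]
width: 0.0798
gripper_force: 0.0
```

```bash
python3 -c "
from h import *
units(.4458,-.2114,.031,3.5)"
```

```text
at 2.7 [ 0.444  -0.2088  0.0452] phi 3.81 tilt z [-0.0039  0.0035 -1.    ] w 0.0798 gf 0.0
units [-0.069  0.043  0.355] 0.031
```

Emit:
{"method": "play_rows", "body": {"motion": [[-0.06,0.04,0.35,0,80],[-0.06,0.04,0.35,0,44],[-0.06,0.04,0.35,0,40],[-0.06,0.04,0.35,0,40],[-0.06,0.04,0.35,0,40]], "newtons": 30}}

```text
clock: 3.32
position: [0.4483, -0.2148, 0.0345]
ee_rot: [0.001, 0.684, 0.729, 0.0]
contact_force: [-1.9, 1.4, 6.1]
width: 0.0473
gripper_force: 31.3
```

```bash
python3 -c "
from h import *
units(.46,-.20,.22,3.5)"
```

```text
at 3.325 [ 0.4483 -0.2148  0.0345] phi 3.69 tilt z [ 1.4e-03 -5.0e-04 -1.0e+00] w 0.0473 gf 31.3
units [ 0.347  0.322 -4.637] 0.019
```

Emit:
{"method": "play_rows", "body": {"motion": [[0,0,0,0,40],[0,0,-0.4,0,40],[0,0,-1.4,0,40],[0,0,-2.6,0,40],[0,0,-3.8,0,40]]}}

```text
clock: 3.95
position: [0.448, -0.2147, 0.187]
ee_rot: [0.0, 0.684, 0.729, 0.0]
contact_force: [0.6, -1.0, -1.1]
width: 0.0476
gripper_force: 31.4
```

```bash
python3 -c "
from h import *
units(.45,-.20,.22,3.5)"
```

```text
at 3.95 [ 0.448  -0.2147  0.187 ] phi 3.68 tilt z [ 1.1e-03 -3.0e-04 -1.0e+00] w 0.0476 gf 31.4
units [ 0.363  0.075 -0.825] 0.018
```

```bash
cat >> h.py <<'E'
def held(H,rt=.006):
    """held bottle: centre of its cap top by depth, in tool axes relative to TCP (mm)"""
    from scipy.spatial.transform import Rotation as Ro
    d=grab('wrist'); s=manip.get_state(); q=s['ee_rot']; R=Ro.from_quat([q[1],q[2],q[3],q[0]]).as_matrix()
    X,m=cloud(d); P=(X-s['position'])@R
    k=m&(abs(P[...,0])<.03)&(abs(P[...,1])<.018)&(P[...,2]<-.012)&(P[...,2]>-.085)
    Q=P[k]
    if len(Q)<20: print('few',len(Q)); return d
    zt=np.percentile(Q[:,2],2); T=Q[Q[:,2]<zt+rt]
    print('n',len(T),'top z %.1f -> bottom at tool z %.1f mm'%(zt*1e3,(zt+H)*1e3),'mid',(1e3*(T.min(0)+T.max(0))/2).round(1),'mean',(1e3*T.mean(0)).round(1),'span',(1e3*np.ptp(T,axis=0)).round(1))
    return d
E
python3 - <<'E'
from h import *
d=held(.093); cv2.imwrite('pics/w2.png',d['img'][...,::-1])
E
```

```text
n 2262 top z -78.6 -> bottom at tool z 14.4 mm mid [ 15.9  -0.  -77. ] mean [ 16.6   3.2 -75.7] span [ 8.8 36.   8.6]
```

View pics/w2.png

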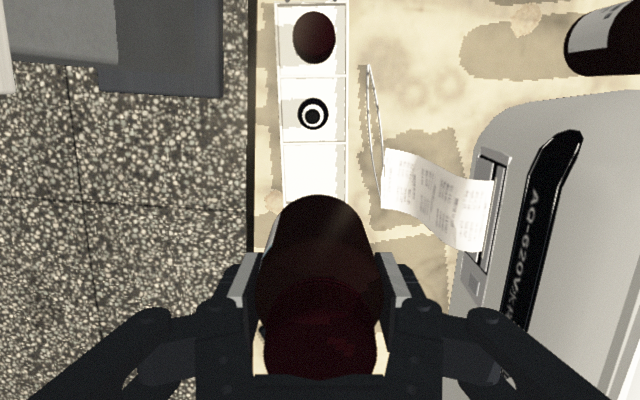

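The bottle is held between the pads, with its cap at about (320,335) and the empty cell at (315,170). I'll recompute the offset without the gripper-body points.

```bash
sed -i 's/-.085)/-.07)/' h.py; python3 - <<'E'
from h import *
held(.093)
d=pickle.load(open('wrist.pkl','rb'));X,m=cloud(d)
for v in range(190,380,15): print(v,X[v,320].round(4))
units(.4899,.206,.22,-13.6)
E
```

```text
n 7118 top z -63.9 -> bottom at tool z 29.1 mm mid [  8.1  -0.  -61.7] mean [  8.9  -0.  -62.4] span [23.7 33.   7.7]
190 [ 0.4558 -0.2354  0.0013]
205 [ 0.4501 -0.1903  0.1847]
220 [ 0.4497 -0.1897  0.205 ]
235 [ 0.4495 -0.19    0.2191]
250 [ 0.4496 -0.1926  0.2256]
265 [ 0.4498 -0.1957  0.2303]
280 [ 0.4498 -0.1974  0.237 ]
295 [ 0.4497 -0.1977  0.2449]
310 [ 0.4496 -0.1983  0.2514]
325 [ 0.4498 -0.2013  0.2538]
340 [ 0.4501 -0.2068  0.253 ]
355 [ 0.4503 -0.2099  0.2553]
370 [ 0.4446 -0.1407  0.3354]
at 4.05 [ 0.4514 -0.2169  0.1911] phi 3.68 tilt z [ 0.0112 -0.007  -0.9999] w 0.0474 gf 31.5
units [10.483  1.648 -0.786] 1.728
```

Emit:
{"method": "play_rows", "body": {"motion": [[1.0,0.2,-0.5,0.4,40],[2.4,0.4,-0.8,0.8,40],[3.8,0.6,-0.8,1.2,40],[5.2,0.8,-0.8,1.7,40],[6.4,1.0,-0.8,1.7,40]]}}

```text
clock: 4.68
position: [0.4708, 0.0453, 0.2167]
ee_rot: [-0.0, 0.784, 0.62, 0.0]
contact_force: [0.5, -0.7, -1.5]
width: 0.047
gripper_force: 31.5
```

Emit:
{"method": "play_rows", "body": {"motion": [[0.8,0.3,0,0,40],[1.2,0.6,0,0,40],[1.4,0.8,0,0,40],[1.4,0.8,0,0,40],[1.4,0.8,0,0,40]]}}

```text
clock: 5.3
position: [0.5149, 0.0894, 0.217]
ee_rot: [-0.0, 0.785, 0.62, -0.001]
contact_force: [-0.0, 0.2, -1.0]
width: 0.0475
gripper_force: 31.4
```

```bash
cat >> h.py <<'E'
def bores(d):
    g=cv2.cvtColor(d['img'],cv2.COLOR_RGB2GRAY); X,m=cloud(d); o=-np.array(d['R']).T@d['t']
    reg=np.zeros_like(g)
    for v in range(0,400,1):
        pass
    uv=np.mgrid[:400,:640]; ok=m&(X[...,2]>.047)&(X[...,2]<.063)&(g<75)
    ok=cv2.morphologyEx(ok.astype(np.uint8),cv2.MORPH_OPEN,np.ones((5,5)))
    n,lab,st,ce=cv2.connectedComponentsWithStats(ok)
    for i in range(1,n):
        if st[i,4]>300:
            c=onplane(d,*ce[i],.055); b=(c-o)[:2]/(o[2]-.055)*.009/2
            P=X[lab==i]; print('bore',st[i],'c',c[:2].round(4),'corr',(c[:2]-b).round(4),'mid',((P.min(0)+P.max(0))/2).round(4),'span',np.ptp(P,axis=0).round(4))
E
python3 - <<'E'
from h import *
d=grab('wrist'); cv2.imwrite('pics/w3.png',d['img'][...,::-1]); bores(d)
units(.4899,.204,.22,-13.6)
E
```

```text
bore [ 219   10   68   69 2813] c [0.4888 0.2095] corr [0.4895 0.2089] mid [0.489  0.2074 0.0554] span [0.0538 0.0506 0.0058]
bore [ 242  108   38   46 1214] c [0.4773 0.1399] corr [0.4781 0.1402] mid [0.4754 0.1419 0.0554] span [0.0346 0.037  0.0053]
at 5.35 [0.5148 0.0895 0.2172] phi -13.38 tilt z [-8.e-04 -3.e-04 -1.e+00] w 0.0474 gf 31.4
units [ 2.641 -1.269 -0.071] 0.022
```

View pics/w3.png

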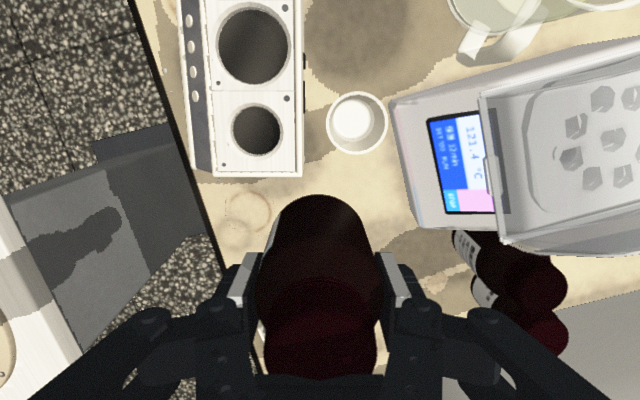

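The wrist view shows bore d at (253,45) and bore b at (257,130), with the heater square to the image and the bottle upright in the grip.

Emit:
{"method": "play_rows", "body": {"motion": [[1.2,-0.6,0,0,40],[2.4,-1.2,0.4,0,40],[2.66,-1.28,1.4,0,40],[2.66,-1.28,2.4,0,40],[2.66,-1.28,2.8,0,40]]}}

```text
clock: 5.98
position: [0.488, 0.2049, 0.1032]
ee_rot: [-0.001, 0.784, 0.62, -0.002]
contact_force: [0.3, 0.4, -1.6]
width: 0.0471
gripper_force: 31.5
```

```bash
python3 - <<'E'
from h import *
d=grab('wrist'); bores(d)
X,m=cloud(d)
for v in range(190,360,20): print(v,X[v,320].round(4))
units(.489,.205,.0835,-13.6)
E
```

```text
bore [ 276   59   94   98 7180] c [0.5047 0.2692] corr [0.5047 0.2694] mid [0.5045 0.2684 0.0557] span [0.0487 0.0487 0.0058]
bore [ 281  184   89   48 1054] c [0.4988 0.2203] corr [0.499  0.2217] mid [0.4933 0.2139 0.0553] span [0.0464 0.0345 0.0045]
190 [0.4935 0.2271 0.0564]
210 [0.4944 0.2308 0.1014]
230 [0.4945 0.2312 0.1249]
250 [0.4939 0.2288 0.1365]
270 [0.4927 0.2237 0.1406]
290 [0.4927 0.224  0.1532]
310 [0.4925 0.223  0.1617]
330 [0.4914 0.2183 0.1638]
350 [0.4898 0.2115 0.1633]
at 6.025 [0.4874 0.2046 0.102 ] phi -13.33 tilt z [-0.0061 -0.0018 -1.    ] w 0.0472 gf 31.5
units [0.02  0.038 0.462] 0.027
```

Emit:
{"method": "play_rows", "body": {"motion": [[-0.02,0.03,0.15,0,40],[-0.02,0.03,0.3,0,40],[-0.02,0.03,0.38,0,40],[-0.02,0.03,0.42,0,40],[-0.02,0.03,0.45,0,40]]}}

```text
clock: 6.65
position: [0.4912, 0.2048, 0.0875]
ee_rot: [0.0, 0.784, 0.62, 0.0]
contact_force: [-0.4, 0.2, -1.4]
width: 0.0472
gripper_force: 31.5
```

```bash
python3 - <<'E'
from h import *
units(.489,.205,.0835,-13.6)
print(manip.get_state()['contact_force'])
E
```

```text
at 6.65 [0.4912 0.2048 0.0875] phi -13.30 tilt z [ 6.e-04  2.e-04 -1.e+00] w 0.0472 gf 31.5
units [-0.008 -0.055  0.1  ] 0.03
[-0.43820581  0.20848972 -1.37794983]
```

Emit:
{"method": "play_rows", "body": {"motion": [[0,-0.04,0.02,0,40],[0,-0.04,0.04,0,40],[0,-0.04,0.06,0,40],[0,-0.04,0.06,0,40]]}}

```text
clock: 7.15
position: [0.4896, 0.2053, 0.0865]
ee_rot: [0.0, 0.784, 0.621, 0.001]
contact_force: [-3.0, -0.3, 8.7]
width: 0.0473
gripper_force: 32.5
```

Emit:
{"method": "play_rows", "body": {"motion": [[0,0,0,0,55],[0,0,0,0,70],[0,0,0,0,75],[0,0,-0.5,0,75],[0,0,-1.5,0,75]]}}

```text
clock: 7.78
position: [0.488, 0.2047, 0.1437]
ee_rot: [-0.001, 0.784, 0.62, -0.002]
contact_force: [-0.1, 0.9, 0.1]
width: 0.0748
gripper_force: 0.0
```

Emit:
{"method": "play_rows", "body": {"motion": [[0,0,-1.0,0,75],[0,0,-2.2,0,75],[0,0,-2.8,0,75],[-1.0,0.0,-2.8,0,75],[-2.4,0.0,-2.8,0,75]]}}

```text
clock: 8.4
position: [0.4676, 0.1114, 0.257]
ee_rot: [0.0, 0.783, 0.622, 0.0]
contact_force: [0.9, -0.6, 0.0]
width: 0.0745
gripper_force: 0.0
```

```bash
python3 - <<'E'
from h import *
d=grab('wrist'); cv2.imwrite('pics/w4.png',d['img'][...,::-1]);bores(d)
units(.4476,-.268,.20,3.5)
E
```

```text
bore [297   0  45  15 500] c [0.5009 0.2531] corr [0.5007 0.2522] mid [0.5018 0.2537 0.0551] span [0.0373 0.0157 0.0049]
bore [ 297  117   42   41 1348] c [0.4743 0.1431] corr [0.4744 0.1437] mid [0.4742 0.143  0.0552] span [0.0391 0.039  0.0046]
bore [323 337  25  29 597] c [ 0.4375 -0.1   ] corr [ 0.4381 -0.0963] mid [ 0.4377 -0.1011  0.055 ] span [0.028  0.0302 0.0159]
at 8.45 [0.4648 0.1045 0.2568] phi -13.38 tilt z [-0.0027 -0.0078 -1.    ] w 0.0749 gf 0.0
units [-9.148  1.739  1.493] -1.688
```

View pics/w4.png

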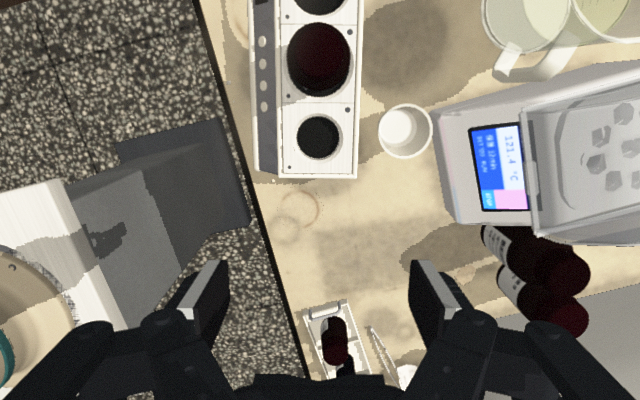

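Large bottle is standing in bore d at (320,60). Next is the medium.

Emit:
{"method": "play_rows", "body": {"motion": [[-1.4,0.25,0,-0.4,75],[-2.8,0.5,0.3,-0.8,75],[-4.2,0.8,0.6,-1.2,75],[-5.6,1.1,0.9,-1.7,75],[-7.0,1.4,1.2,-1.7,75]]}}

```text
clock: 9.07
position: [0.4573, -0.1754, 0.2085]
ee_rot: [0.0, 0.684, 0.73, 0.0]
contact_force: [0.3, 0.3, 0.5]
width: 0.075
gripper_force: 0.0
```

```bash
python3 - <<'E'
from h import *
units(.4476,-.268,.15,3.5)
E
```

```text
at 9.075 [ 0.4573 -0.1754  0.2085] phi 3.71 tilt z [ 6.e-04  2.e-04 -1.e+00] w 0.0750 gf 0.0
units [-2.295 -0.392  1.461] 0.021
```

Emit:
{"method": "play_rows", "body": {"motion": [[-1.2,-0.2,0.3,0,75],[-2.1,-0.4,0.9,0,75],[-2.3,-0.4,1.4,0,75],[-2.3,-0.4,1.45,0,75],[-2.3,-0.4,1.45,0,75]]}}

```text
clock: 9.7
position: [0.4476, -0.266, 0.1511]
ee_rot: [-0.0, 0.684, 0.73, 0.0]
contact_force: [0.1, -0.5, 0.4]
width: 0.0749
gripper_force: 0.0
```

```bash
python3 - <<'E'
from h import *
units(.4476,-.268,.02,3.5)
E
```

```text
at 9.7 [ 0.4476 -0.266   0.1511] phi 3.72 tilt z [ 1.e-04  4.e-04 -1.e+00] w 0.0749 gf 0.0
units [-0.05  -0.005  3.279] 0.022
```

Emit:
{"method": "play_rows", "body": {"motion": [[-0.05,0,1.2,0,75],[-0.05,0,2.5,0,75],[-0.05,0,3.1,0,75],[-0.05,0,3.25,0,75],[-0.05,0,3.25,0,75]]}}

```text
clock: 10.32
position: [0.4485, -0.2686, 0.0219]
ee_rot: [0.001, 0.684, 0.73, 0.0]
contact_force: [-0.0, -0.2, -0.0]
width: 0.0755
gripper_force: 0.0
```

Emit:
{"method": "play_rows", "body": {"motion": [[0,0,0,0,38],[0,0,0,0,34],[0,0,0,0,34],[0,0,0,0,34],[0,0,0,0,34]]}}

```text
clock: 10.95
position: [0.4484, -0.2691, 0.0223]
ee_rot: [0.001, 0.684, 0.73, 0.0]
contact_force: [-1.0, 0.8, 5.9]
width: 0.0405
gripper_force: 30.0
```

Emit:
{"method": "play_rows", "body": {"motion": [[0,0,-0.3,0,34],[0,0,-1.3,0,34],[0,0,-2.7,0,34],[0,0,-4.0,0,34],[0,0,-4.6,0,34]]}}

```text
clock: 11.58
position: [0.4485, -0.2693, 0.2091]
ee_rot: [0.003, 0.684, 0.73, 0.0]
contact_force: [0.2, -0.0, -1.6]
width: 0.0405
gripper_force: 30.6
```

```bash
python3 - <<'E'
from h import *
held(.071)
units(.5046,.268,.205,-13.4)
E
```

```text
n 329 top z -65.6 -> bottom at tool z 5.4 mm mid [ 14.   0. -66.] mean [ 17.4   8.4 -67.3] span [ 9.7 36.   7.9]
at 11.625 [ 0.4495 -0.2701  0.2111] phi 3.70 tilt z [ 0.0078 -0.0062 -1.    ] w 0.0406 gf 30.6
units [13.335  2.243  0.08 ] 1.71
```

Emit:
{"method": "play_rows", "body": {"motion": [[1.2,0.2,0,0.3,34],[2.6,0.4,0,0.7,34],[4.1,0.7,0,1.1,34],[5.6,0.9,0,1.5,34],[7.1,1.2,0,1.7,34]]}}

```text
clock: 12.25
position: [0.4763, 0.0198, 0.2046]
ee_rot: [-0.0, 0.785, 0.62, -0.0]
contact_force: [0.4, 0.6, -2.3]
width: 0.0406
gripper_force: 30.6
```

```bash
python3 - <<'E'
from h import *
units(.5044,.268,.205,-13.4)
E
```

```text
at 12.25 [0.4763 0.0198 0.2046] phi -13.41 tilt z [-5.e-04 -0.e+00 -1.e+00] w 0.0406 gf 30.6
units [ 6.198 -0.757 -0.011] -0.001
```

Emit:
{"method": "play_rows", "body": {"motion": [[1.4,-0.2,0,0,34],[2.9,-0.4,0,0,34],[4.4,-0.6,0,0,34],[5.7,-0.75,0,0,34],[6.2,-0.75,0,0,34]]}}

```text
clock: 12.88
position: [0.5044, 0.2688, 0.2042]
ee_rot: [-0.0, 0.783, 0.622, -0.0]
contact_force: [-0.3, -0.4, -1.1]
width: 0.0405
gripper_force: 30.6
```

Emit:
{"method": "play_rows", "body": {"motion": [[0,0,0.6,0,34],[0,0,1.8,0,34],[0,0,2.4,0,34],[0,0,2.5,0,34],[0,0,2.5,0,34]]}}

```text
clock: 13.5
position: [0.5055, 0.2659, 0.1054]
ee_rot: [0.0, 0.784, 0.62, 0.0]
contact_force: [-0.4, 0.4, -0.4]
width: 0.0406
gripper_force: 30.7
```

```bash
python3 - <<'E'
from h import *
units(.5044,.268,.0743,-13.4)
d=grab('wrist'); cv2.imwrite('pics/w5.png',d['img'][...,::-1]);bores(d)
X,m=cloud(d)
for v in range(190,360,15): print(v,X[v,320].round(4))
E
```

```text
at 13.5 [0.5055 0.2659 0.1054] phi -13.33 tilt z [ 6.e-04  0.e+00 -1.e+00] w 0.0406 gf 30.7
units [ 0.046 -0.039  0.776] 0.007
bore [ 287   75   61   63 2992] c [0.5198 0.3314] corr [0.5199 0.3315] mid [0.5197 0.3311 0.0555] span [0.0317 0.0316 0.0046]
bore [ 274  186   85   48 2202] c [0.5061 0.2785] corr [0.5065 0.28  ] mid [0.5042 0.2752 0.0554] span [0.0489 0.0312 0.0042]
bore [225 197  15  47 390] c [0.4582 0.2786] corr [0.4597 0.28  ] mid [0.4572 0.2808 0.0529] span [0.0167 0.028  0.0117]
190 [0.5111 0.2871 0.0551]
205 [0.5091 0.2787 0.0555]
220 [0.5106 0.2861 0.1001]
235 [0.5105 0.2858 0.1164]
250 [0.5102 0.2849 0.1283]
265 [0.5095 0.282  0.1342]
280 [0.5095 0.2824 0.1453]
295 [0.5093 0.2816 0.1527]
310 [0.5087 0.2794 0.1571]
325 [0.5075 0.274  0.1567]
340 [0.5062 0.2686 0.1564]
355 [0.5048 0.2628 0.156 ]
```

View pics/w5.png

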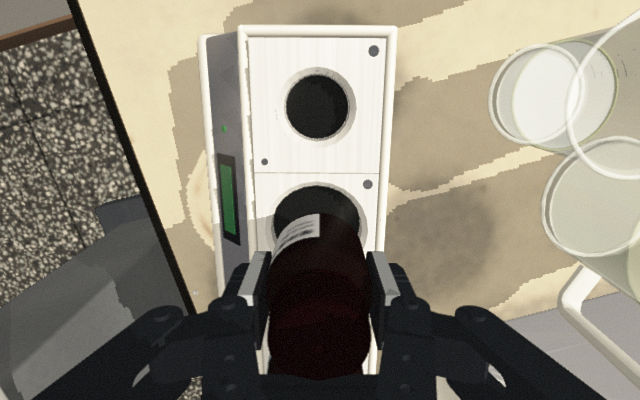

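Bore c at (317,215) lies straight under the bottle, and bore a is at (318,106). The bottle needs to shift about 3 mm along tool x before going down.

Emit:
{"method": "play_rows", "body": {"motion": [[0.08,-0.03,0.2,0,34],[0.08,-0.03,0.4,0,34],[0.08,-0.03,0.6,0,34],[0.08,-0.03,0.7,0,34],[0.08,-0.03,0.7,0,34]]}}

```text
clock: 14.18
position: [0.5043, 0.2695, 0.0764]
ee_rot: [-0.0, 0.784, 0.62, -0.0]
contact_force: [0.2, -0.2, -2.1]
width: 0.0407
gripper_force: 30.7
```

Emit:
{"method": "play_rows", "body": {"motion": [[0,0,0.03,0,34],[0,0,0.06,0,34],[0,0,0.09,0,34],[0,0,0.09,0,34]]}}

```text
clock: 14.68
position: [0.5047, 0.2698, 0.0743]
ee_rot: [0.0, 0.784, 0.62, 0.0]
contact_force: [-1.5, 0.0, 5.0]
width: 0.0405
gripper_force: 31.2
```

Emit:
{"method": "play_rows", "body": {"motion": [[0,0,0,0,50],[0,0,0,0,64],[0,0,0,0,70],[0,0,-0.5,0,72],[0,0,-1.5,0,75]]}}

```text
clock: 15.3
position: [0.5032, 0.2691, 0.1321]
ee_rot: [-0.001, 0.784, 0.62, -0.002]
contact_force: [-0.0, 0.8, 0.2]
width: 0.075
gripper_force: 0.0
```

Emit:
{"method": "play_rows", "body": {"motion": [[0,0,-1.0,0,75],[0,0,-2.2,0,75],[-1.0,0,-3.0,0,75],[-2.4,0,-3.0,0,75],[-3.9,0,-3.0,0,75]]}}

```text
clock: 15.92
position: [0.4685, 0.1167, 0.2537]
ee_rot: [0.001, 0.784, 0.621, 0.001]
contact_force: [0.2, 0.3, 0.1]
width: 0.0751
gripper_force: 0.0
```

```bash
python3 - <<'E'
from h import *
units(.4394,-.158,.15,3.7)
E
```

```text
at 15.925 [0.4685 0.1167 0.2537] phi -13.21 tilt z [ 1.7e-03 -2.0e-04 -1.0e+00] w 0.0751 gf 0.0
units [-6.852  0.855  2.594] -1.691
```

Emit:
{"method": "play_rows", "body": {"motion": [[-1.4,0.2,0.2,-0.4,75],[-2.9,0.35,0.8,-0.8,75],[-4.4,0.55,1.4,-1.2,75],[-5.7,0.7,2.0,-1.7,75],[-6.7,0.85,2.5,-1.7,75]]}}

```text
clock: 16.55
position: [0.4393, -0.153, 0.1524]
ee_rot: [-0.0, 0.684, 0.729, -0.0]
contact_force: [1.0, -0.9, 0.4]
width: 0.0752
gripper_force: 0.0
```

Emit:
{"method": "play_rows", "body": {"motion": [[0,0,0,0,70],[0,0,0,0,70],[0,0,0,0,70]]}}

```text
clock: 16.92
position: [0.4406, -0.1498, 0.1539]
ee_rot: [0.0, 0.683, 0.73, 0.0]
contact_force: [0.1, -0.1, 0.4]
width: 0.0704
gripper_force: 0.0
```

```bash
python3 - <<'E'
from h import *
units(.4394,-.158,.0175,3.7)
E
```

```text
at 16.925 [ 0.4406 -0.1498  0.1539] phi 3.79 tilt z [ 0.0012 -0.     -1.    ] w 0.0704 gf 0.0
units [-0.202 -0.047  3.411] 0.009
```

Emit:
{"method": "play_rows", "body": {"motion": [[-0.2,-0.04,1.2,0,65],[-0.2,-0.04,2.6,0,60],[-0.2,-0.04,3.25,0,60],[-0.2,-0.04,3.4,0,60],[-0.2,-0.04,3.4,0,60]]}}

```text
clock: 17.55
position: [0.4399, -0.1586, 0.018]
ee_rot: [0.001, 0.683, 0.73, 0.0]
contact_force: [-0.2, -0.6, 0.4]
width: 0.0602
gripper_force: 0.0
```

```bash
python3 - <<'E'
from h import *
units(.4394,-.158,.0175,3.7)
E
```

```text
at 17.55 [ 0.4399 -0.1586  0.018 ] phi 3.77 tilt z [ 1.2e-03 -5.0e-04 -1.0e+00] w 0.0602 gf 0.0
units [ 0.016 -0.012  0.012] 0.007
```

Emit:
{"method": "play_rows", "body": {"motion": [[0,0,0,0,30],[0,0,0,0,17],[0,0,0,0,17],[0,0,0,0,17],[0,0,0,0,17]], "newtons": 28}}

```text
clock: 18.18
position: [0.4399, -0.1593, 0.0185]
ee_rot: [0.001, 0.684, 0.729, 0.0]
contact_force: [0.2, 0.7, 7.1]
width: 0.0235
gripper_force: 27.3
```

Emit:
{"method": "play_rows", "body": {"motion": [[0,0,0,0,17],[0,0,-0.3,0,17],[0,0,-1.3,0,17],[0,0,-2.7,0,17],[0,0,-4.0,0,17]]}}

```text
clock: 18.8
position: [0.4388, -0.1589, 0.1798]
ee_rot: [0.001, 0.684, 0.73, 0.0]
contact_force: [1.3, 0.1, 0.4]
width: 0.0239
gripper_force: 27.6
```

```bash
python3 - <<'E'
from h import *
d=grab('wrist'); cv2.imwrite('pics/w6.png',d['img'][...,::-1])
X,m=cloud(d)
for v in range(220,360,12): print(v,X[v,320].round(4))
units(.5198,.3310,.21,-13.4)
E
```

```text
220 [ 0.4335 -0.0836  0.3222]
232 [ 0.4383 -0.1453  0.1703]
244 [ 0.4382 -0.1452  0.1839]
256 [ 0.4382 -0.1457  0.1942]
268 [ 0.4383 -0.1477  0.2003]
280 [ 0.4384 -0.1503  0.2048]
292 [ 0.4384 -0.15    0.2135]
304 [ 0.4385 -0.1526  0.2167]
316 [ 0.4385 -0.1527  0.2234]
328 [ 0.4385 -0.1535  0.2284]
340 [ 0.4386 -0.1546  0.2325]
352 [ 0.4389 -0.1593  0.2322]
at 18.85 [ 0.4426 -0.1609  0.1865] phi 3.71 tilt z [ 0.0125 -0.0067 -0.9999] w 0.0238 gf 27.6
units [12.141  2.727 -0.646] 1.711
```

View pics/w6.png

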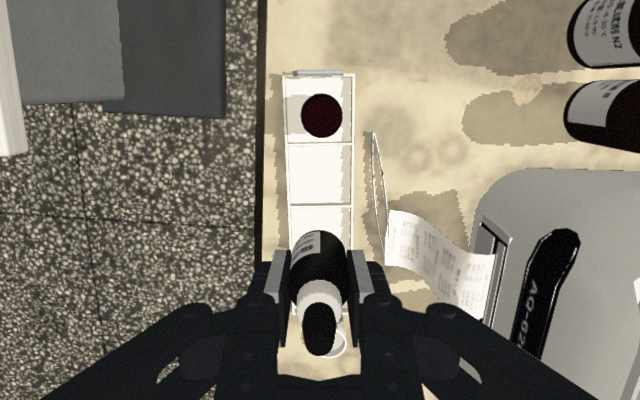

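Dropper bottle is held upright at (318,290), and the small bottle is still in its cell at (322,115).

Emit:
{"method": "play_rows", "body": {"motion": [[1.0,0.2,-0.4,0.3,17],[2.4,0.5,-0.6,0.7,17],[3.9,0.9,-0.7,1.1,17],[5.4,1.2,-0.7,1.5,17],[6.8,1.5,-0.7,1.7,17]]}}

```text
clock: 19.48
position: [0.4813, 0.1183, 0.206]
ee_rot: [0.0, 0.785, 0.62, 0.001]
contact_force: [0.9, 0.3, 0.2]
width: 0.0239
gripper_force: 27.6
```

```bash
python3 - <<'E'
from h import *
units(.5196,.3305,.21,-13.4)
E
```

```text
at 19.475 [0.4813 0.1183 0.206 ] phi -13.37 tilt z [ 0.0015  0.     -1.    ] w 0.0239 gf 27.6
units [ 5.382 -0.294 -0.097] 0.003
```

Emit:
{"method": "play_rows", "body": {"motion": [[1.4,-0.1,0,0,17],[2.9,-0.15,0,0,17],[4.2,-0.25,0,0,17],[5.1,-0.3,0,0,17],[5.35,-0.3,0,0,17]]}}

```text
clock: 20.1
position: [0.5188, 0.3294, 0.2053]
ee_rot: [-0.0, 0.783, 0.621, 0.0]
contact_force: [-0.2, -0.6, -0.3]
width: 0.0234
gripper_force: 27.6
```

Emit:
{"method": "play_rows", "body": {"motion": [[0,0,0.7,0,17],[0,0,1.9,0,17],[0,0,2.5,0,17],[0,0,2.6,0,17],[0,0,2.6,0,17]]}}

```text
clock: 20.72
position: [0.5195, 0.327, 0.1022]
ee_rot: [0.0, 0.784, 0.62, 0.001]
contact_force: [-0.7, -0.1, 0.2]
width: 0.0238
gripper_force: 27.6
```

```bash
python3 - <<'E'
from h import *
units(.5196,.3305,.0705,-13.4)
d=grab('wrist'); cv2.imwrite('pics/w7.png',d['img'][...,::-1]);bores(d)
X,m=cloud(d)
for v in range(190,280,12): print(v,X[v,320].round(4))
E
```

```text
at 20.725 [0.5195 0.327  0.1022] phi -13.34 tilt z [ 1.1e-03  3.0e-04 -1.0e+00] w 0.0238 gf 27.6
units [ 0.085 -0.018  0.793] 0.006
bore [ 290  200   57   38 1584] c [0.5202 0.3335] corr [0.5206 0.3351] mid [0.5196 0.3323 0.0551] span [0.0317 0.0248 0.0045]
bore [228 259  16  46 581] c [0.4635 0.3065] corr [0.4652 0.3088] mid [0.4618 0.3029 0.0528] span [0.0185 0.0312 0.0116]
190 [0.5259 0.3522 0.0666]
202 [0.5237 0.3426 0.0557]
214 [0.5221 0.3356 0.0551]
226 [0.5204 0.3287 0.0551]
238 [0.5228 0.3398 0.099 ]
250 [0.5228 0.3401 0.1121]
262 [0.5226 0.3392 0.1207]
274 [0.5218 0.3361 0.1243]
```

View pics/w7.png

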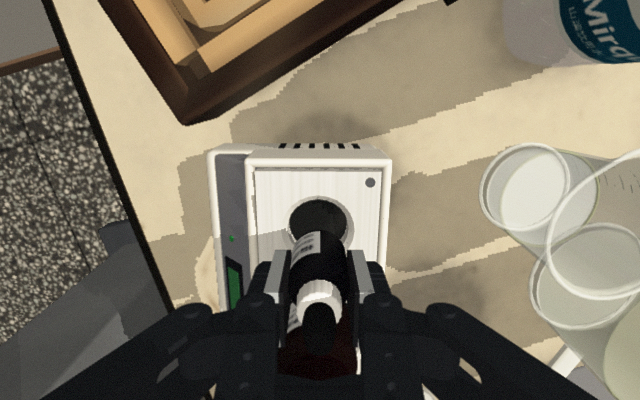

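Bore a is at (318,222) under the dropper bottle, which needs to shift about 3 mm along tool x.

Emit:
{"method": "play_rows", "body": {"motion": [[0.08,-0.01,0.2,0,17],[0.08,-0.01,0.4,0,17],[0.08,-0.01,0.6,0,17],[0.08,-0.01,0.72,0,17],[0.08,-0.01,0.72,0,17]]}}

```text
clock: 21.4
position: [0.5189, 0.3305, 0.0718]
ee_rot: [-0.0, 0.784, 0.62, -0.001]
contact_force: [-0.0, 0.7, 0.0]
width: 0.0239
gripper_force: 27.6
```

Emit:
{"method": "play_rows", "body": {"motion": [[0,0,0.02,0,17],[0,0,0.04,0,17],[0,0,0.06,0,17],[0,0,0.06,0,17]]}}

```text
clock: 21.9
position: [0.5194, 0.3307, 0.0706]
ee_rot: [0.0, 0.784, 0.62, 0.0]
contact_force: [0.0, -0.0, 2.3]
width: 0.0238
gripper_force: 27.9
```

Contact at the expected height (0.0706). Releasing and returning for the small bottle.

Emit:
{"method": "play_rows", "body": {"motion": [[0,0,0,0,32],[0,0,0,0,46],[0,0,0,0,52],[0,0,-0.5,0,55],[0,0,-1.5,0,60]]}}

```text
clock: 22.52
position: [0.5179, 0.33, 0.1288]
ee_rot: [-0.001, 0.784, 0.62, -0.002]
contact_force: [1.1, -0.3, 0.1]
width: 0.0596
gripper_force: 0.0
```

Emit:
{"method": "play_rows", "body": {"motion": [[0,0,-1.0,0,70],[0,0,-2.2,0,70],[-1.0,0,-3.2,0,70],[-2.4,0,-3.3,0,70],[-3.9,0,-3.3,0,70]]}}

```text
clock: 23.15
position: [0.4834, 0.1777, 0.263]
ee_rot: [0.001, 0.784, 0.621, 0.001]
contact_force: [0.4, -1.2, 0.8]
width: 0.0698
gripper_force: 0.0
```

```bash
python3 - <<'E'
from h import *
units(.4372,-.103,.15,3.7)
E
```

```text
at 23.15 [0.4834 0.1777 0.263 ] phi -13.22 tilt z [ 2.6e-03  2.0e-04 -1.0e+00] w 0.0698 gf 0.0
units [-7.098  0.473  2.821] -1.692
```

Emit:
{"method": "play_rows", "body": {"motion": [[-1.4,0.1,0.0,-0.4,70],[-2.9,0.2,0.6,-0.8,70],[-4.4,0.3,1.4,-1.2,70],[-5.8,0.4,2.1,-1.7,70],[-6.9,0.45,2.7,-1.7,70]]}}

```text
clock: 23.78
position: [0.437, -0.0958, 0.1535]
ee_rot: [0.001, 0.684, 0.73, 0.0]
contact_force: [0.8, -0.1, -0.8]
width: 0.0703
gripper_force: 0.0
```

Emit:
{"method": "play_rows", "body": {"motion": [[0,0,0,0,70],[0,0,0,0,70],[0,0,0,0,70]]}}

```text
clock: 24.15
position: [0.4382, -0.093, 0.1549]
ee_rot: [0.001, 0.683, 0.73, 0.001]
contact_force: [-0.4, -0.6, -0.3]
width: 0.07
gripper_force: 0.0
```

```bash
python3 - <<'E'
from h import *
units(.4372,-.103,.018,3.7)
E
```

```text
at 24.15 [ 0.4382 -0.093   0.1549] phi 3.80 tilt z [ 1.8e-03 -1.0e-04 -1.0e+00] w 0.0700 gf 0.0
units [-0.248 -0.048  3.422] 0.01
```

Emit:
{"method": "play_rows", "body": {"motion": [[-0.25,-0.04,1.2,0,70],[-0.25,-0.04,2.6,0,65],[-0.25,-0.04,3.25,0,65],[-0.25,-0.04,3.4,0,65],[-0.25,-0.04,3.4,0,65]]}}

```text
clock: 24.78
position: [0.4375, -0.1036, 0.0188]
ee_rot: [0.001, 0.683, 0.73, 0.0]
contact_force: [-0.2, -0.7, -0.2]
width: 0.0648
gripper_force: 0.0
```

Emit:
{"method": "play_rows", "body": {"motion": [[0,0,0,0,40],[0,0,0,0,25],[0,0,0,0,25],[0,0,0,0,25],[0,0,0,0,25]], "newtons": 28}}

```text
clock: 25.4
position: [0.4375, -0.1042, 0.0194]
ee_rot: [0.001, 0.684, 0.729, 0.001]
contact_force: [0.2, 1.0, 5.5]
width: 0.0321
gripper_force: 27.4
```

Emit:
{"method": "play_rows", "body": {"motion": [[0,0,0,0,25],[0,0,-0.3,0,25],[0,0,-1.3,0,25],[0,0,-2.7,0,25],[0,0,-3.4,0,25]]}}

```text
clock: 26.02
position: [0.4377, -0.1046, 0.1579]
ee_rot: [0.003, 0.684, 0.73, 0.001]
contact_force: [-0.1, -0.8, 0.7]
width: 0.0317
gripper_force: 28.0
```

```bash
python3 - <<'E'
from h import *
d=grab('wrist')
X,m=cloud(d)
for v in range(208,270,12): print(v,X[v,320].round(4))
units(.4743,.143,.16,-13.4)
E
```

```text
208 [ 0.4409 -0.1276  0.0043]
220 [ 0.4369 -0.0861  0.1463]
232 [ 0.4368 -0.0865  0.1596]
244 [ 0.4366 -0.0862  0.1726]
256 [ 0.4367 -0.0881  0.179 ]
268 [ 0.4366 -0.0877  0.1891]
at 26.075 [ 0.4393 -0.1052  0.1605] phi 3.70 tilt z [ 0.01   -0.0041 -0.9999] w 0.0320 gf 28.0
units [ 6.135e+00  1.274e+00 -4.000e-03] 1.71
```

Emit:
{"method": "play_rows", "body": {"motion": [[1.2,0.25,0,0.5,25],[2.6,0.55,0,1.0,25],[4.1,0.85,0,1.5,25],[5.4,1.1,0,1.7,25],[6.05,1.25,0,1.7,25]]}}

```text
clock: 26.7
position: [0.4704, 0.1432, 0.1546]
ee_rot: [-0.0, 0.784, 0.621, 0.0]
contact_force: [0.5, -0.5, -0.2]
width: 0.0319
gripper_force: 28.0
```

Emit:
{"method": "play_rows", "body": {"motion": [[0,0,0.5,0,25],[0,0,1.2,0,25],[0,0,1.4,0,25],[0,0,1.4,0,25]]}}

```text
clock: 27.2
position: [0.4705, 0.1406, 0.0982]
ee_rot: [-0.0, 0.784, 0.62, -0.0]
contact_force: [-0.6, 0.5, -0.9]
width: 0.0316
gripper_force: 28.0
```

```bash
python3 - <<'E'
from h import *
units(.4739,.1417,.0714,-13.4)
d=grab('wrist');bores(d)
X,m=cloud(d)
for v in range(190,280,12): print(v,X[v,320].round(4))
E
```

```text
at 27.2 [0.4705 0.1406 0.0982] phi -13.32 tilt z [-6.e-04 -0.e+00 -1.e+00] w 0.0316 gf 28.0
units [0.047 0.076 0.67 ] 0.008
bore [294   0  67  15 705] c [0.5002 0.2496] corr [0.4998 0.2487] mid [0.5007 0.2507 0.058 ] span [0.0302 0.0104 0.0096]
bore [ 288  196   73   45 1740] c [0.4772 0.1494] corr [0.4774 0.1509] mid [0.4738 0.1458 0.0552] span [0.0399 0.0297 0.0041]
190 [0.4772 0.1669 0.0666]
202 [0.475  0.1574 0.0558]
214 [0.4734 0.1507 0.0555]
226 [0.4751 0.1585 0.0941]
238 [0.475  0.1585 0.1073]
250 [0.4748 0.1575 0.1164]
262 [0.4745 0.1565 0.1242]
274 [0.4745 0.1567 0.1334]
```

Emit:
{"method": "play_rows", "body": {"motion": [[0.04,0.07,0.1,0,25],[0.04,0.07,0.3,0,25],[0.04,0.07,0.5,0,25],[0.04,0.07,0.6,0,25],[0.04,0.07,0.6,0,25]]}}

```text
clock: 27.88
position: [0.4734, 0.1416, 0.0736]
ee_rot: [-0.0, 0.784, 0.62, -0.0]
contact_force: [0.4, -0.2, 0.1]
width: 0.0315
gripper_force: 28.0
```

Emit:
{"method": "play_rows", "body": {"motion": [[0,0,0.02,0,25],[0,0,0.04,0,25],[0,0,0.06,0,25],[0,0,0.06,0,25]]}}

```text
clock: 28.38
position: [0.4738, 0.1416, 0.0717]
ee_rot: [-0.0, 0.784, 0.62, 0.0]
contact_force: [-1.0, 0.3, -0.8]
width: 0.032
gripper_force: 28.0
```

Emit:
{"method": "play_rows", "body": {"motion": [[0,0,0.02,0,25],[0,0,0.04,0,25],[0,0,0.05,0,25],[0,0,0.05,0,25]]}}

```text
clock: 28.88
position: [0.4739, 0.1417, 0.0714]
ee_rot: [0.0, 0.784, 0.62, 0.0]
contact_force: [-3.6, 0.8, 11.7]
width: 0.0321
gripper_force: 29.3
```

Emit:
{"method": "play_rows", "body": {"motion": [[0,0,-0.02,0,40],[0,0,-0.02,0,54],[0,0,-0.02,0,60],[0,0,-0.5,0,62],[0,0,-1.5,0,65]]}}

```text
clock: 29.5
position: [0.4723, 0.1414, 0.1285]
ee_rot: [-0.001, 0.784, 0.62, -0.002]
contact_force: [0.7, 0.0, 0.5]
width: 0.0653
gripper_force: 0.0
```

Emit:
{"method": "play_rows", "body": {"motion": [[0,0,-1.0,0,65],[0,0,-2.4,0,65],[-0.5,0,-3.6,0,65],[-1.5,-0.5,-3.8,0,65],[-2.5,-1,-3.8,0,65]]}}

```text
clock: 30.12
position: [0.4118, 0.0527, 0.2826]
ee_rot: [0.001, 0.784, 0.621, 0.001]
contact_force: [0.5, -0.7, -0.2]
width: 0.0647
gripper_force: 0.0
```

Emit:
{"method": "play_rows", "body": {"motion": [[-1.0,-0.5,0,0,65],[-2.0,-0.8,0,0,65],[-2.0,-0.8,0,0,65],[-2.0,-0.8,0,0,65]]}}

```text
clock: 30.62
position: [0.3627, -0.0167, 0.2817]
ee_rot: [-0.0, 0.784, 0.62, 0.0]
contact_force: [0.1, -0.2, -0.1]
width: 0.0652
gripper_force: 0.0
```

```bash
python3 - <<'E'
from h import *
t=grab('top');s=grab('side')
a=cv2.resize(t['img'][175:248,165:295],(780,300)); b=cv2.resize(s['img'][160:260,145:285],(780,290))
cv2.imwrite('pics/f.png',np.vstack([a,b])[...,::-1])
for n,c in(('top',t),('side',s)):
    X,m=cloud(c)
    for nm,x,y,h in(('dropper',.5198,.331,.068),('medium',.5046,.269,.071),('large',.4893,.2065,.093),('small',.4743,.1434,.059)):
        P=X[m&(np.hypot(X[...,0]-x,X[...,1]-y)<.027)&(X[...,2]>.075)&(X[...,2]<.16)]
        if len(P): T=P[P[:,2]>P[:,2].max()-.008]; print(n,nm,'top',P[:,2].max().round(4),'expect',.055+h,'off mm',(1e3*((T.min(0)+T.max(0))/2-[x,y,0]))[:2].round(1))
print(manip.get_state()['position'],manip.get_state()['contact_force'])
E
```

```text
top dropper top 0.1274 expect 0.123 off mm [-1.2 -0. ]
top medium top 0.1291 expect 0.126 off mm [-0.3  1.5]
top large top 0.1527 expect 0.148 off mm [-0.1  3.3]
top small top 0.1194 expect 0.11399999999999999 off mm [-0.1  1. ]
[ 0.36288075 -0.01628765  0.28157673] [0.62925238 0.21838025 0.38251785]
```

View pics/f.png

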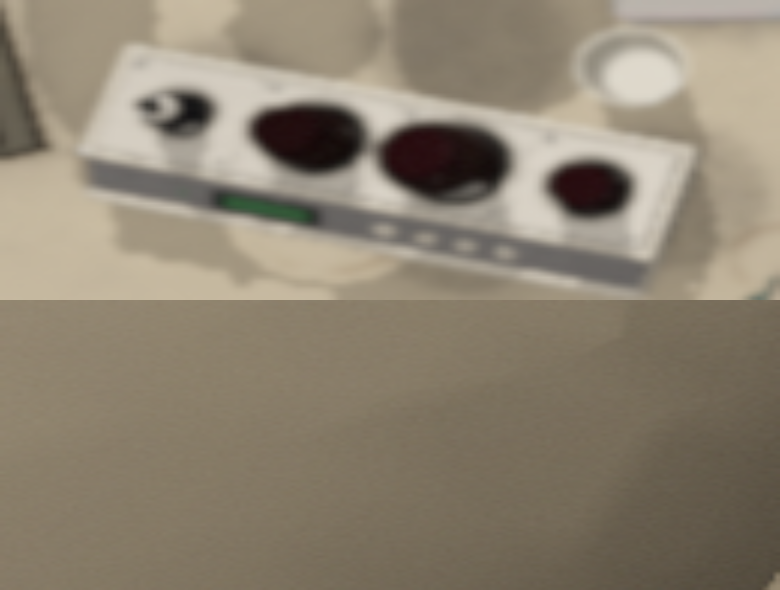

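The top view shows dropper, medium, large and small bottles upright in bores a, c, d and b (crop x≈175, 310, 445 and 590). The arm blocks the side view. All four set-down heights matched the bore floor to under 1 mm and the gripper is clear, so I'm handing in.

```bash
python3 -c "
from rig import manip
print(manip.sign_off())"
```

```text
the job is handed in; nothing more can be done
None
```

I moved all four bottles into their matching bores: dropper in a, small in b, medium in c and large in d. All four stood upright on the bore floors in the final check, the beaker was left alone, and I handed the job in at about 31 s of the 106 s allowed; no verdict came back.

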